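# Fit the spacer ring on the spindle and hold the spindle lock on its line

### The arm

A 6-joint arm with a two-finger parallel gripper is mounted at the origin on a cart in front of the work surface, level with it; the furniture and walls round the work are solid. World frame = base frame: x ahead of the robot, y to its left, z up, the work surface at z = 0. Lengths are in m, angles in rad, forces in N, time in s.
With the tool pointing down it reaches from about 0.25 to 0.775 m from the base axis. Payload 4 kg.
Tool frame: the origin (TCP) lies at the centre of the arm's flange, where the gripper is bolted on; the fingertips stand ahead of it and the grasp point (between the pads) lies 180 mm ahead of it (robot.tcp_to_tips is the z of the fingertips in the tool frame, in m); z points along the fingers, y is the direction in which the jaws open and shut (so a half turn about z gives the same grasp; the last joint's range is limited). The gripper opens to 94 mm and grips with 3 to 60 N. Pads are 16 mm wide; open, the fingers measure 119 mm over their backs; the gripper's body (75 mm by 177 mm) begins 78 mm behind the grasp point.
Start: joints at [1.077, 0.087, 1.371, -0, 1.684, -0.103], TCP at [0.21, 0.509, 0.405] pointing down, gripper open.
Joint ranges: [-3.1, 3.1], [-0.76, 2.03], [0.27, 2.55], [-1.08, 4.22], [0.17, 2.65], [-2.57, 2.57]. Speed limits (rad/s): [2.79, 2.79, 3.14, 3.14, 3.14, 3.14].

### API

Orientations are given as [roll, pitch, yaw] about the fixed x, y, z axes, in that order (R = Rz(yaw) Ry(pitch) Rx(roll)).
In Python, from bench import robot gives the robot as it stands.
- The arm moves only by the tool move_arm, never from a script. Its argument "increments" is a list that holds one entry, the list of rows, each a list of 7 numbers: the opening, from 0 (shut) to 1 (fully open), then the shift along the tool's x, y, z as a fraction of full scale, then the turn, a rotation vector about the tool's x, y, z as a fraction of full scale. In form: [[[jaw, dx, dy, dz, rx, ry, rz], ...]]. A call has 1 to 8 rows; each row is the pose to reach, as a shift and turn from the pose commanded when the call began, along the tool's axes at that moment; what a row does not reach only later rows make up. Full scale, the value 1, is 0.1 m for a shift and pi/2 rad for a turn. A row lasts 1/12 s, in which the tool goes at most 41.7 mm and 7.16 degrees, less where a joint would pass 70% of its speed; a pose out of reach is approached as far as the arm can. A call with a number of a shift or a turn outside -1 to 1 is refused whole. A call with a gripper value outside its range is refused whole. The fingers move at their own pace and stop on an object; the grip force is fixed at half the most. Time passes only in rows, so rows that repeat a pose let the fingers close. It gives the time, the measured TCP pose, the force and the opening at its end, in the units of the state.
- robot.get_obs(): the state, without advancing time (a new reading comes with each control period).
- robot.snapshot(name): name is "scene" or "side" or "wrist"; returns (picture, depth): 400x640x3 uint8, red, green, blue; 400x640 float32, m along the optical axis (not along the pixel's ray), 0 where there is no reading.
- robot.camera_params(name): a dict with "mtx" (3x3 intrinsics, pixels), "R" (3x3) and "t" (3): a world point X has camera coordinates R X + t. Camera axes: x right, y down, z forward; pixel columns grow to the right and rows downward; lengths in m; the calibration is good to about 2 mm. A picture is of the moment at which its call begins: read the wrist's pose just before it. camera_params takes no time and is no camera call; for the wrist camera it gives the pose at the moment of the call.
- robot.close_job(): hands the job in, once; it reports no verdict.
The state is a dict: "time": time; "joint_positions": joint angles; "qvel": joint speeds; "joint_torque": joint torques, N m; "tool_pos": TCP position; "ee_rot": TCP orientation; "wrist_force": force on the tool from outside, world axes, zero at the start; "wrist_torque": the same for the moment, N m; "width": finger opening in m.
Only numpy, scipy, OpenCV 4.12 (cv2) and the standard library are available. Lean on these libraries where they do the work, as an engineer would, in place of code of your own. Each camera call takes 0.05 s, during which the arm holds its last target.

### The job

I am about to do up the nut of this spindle. Slide the brass spacer ring down over the arbor until it sits flat on the red cutter block and let go of it; then pull the black grip of the sprung spindle lock out until its pointer stands on the red line, and finish still holding it there, because the spring takes it back when you let go. Leave the other loose things where they lie.

Things in the scene. Friction and masses are not known exactly. Their poses are not given: they have to be found in the camera images.
- spacer_ring: plain brass-coloured spacer ring to fit: 56 mm outside diameter, bore 32.6 mm, 24 mm high, about 0.22 kg, lying flat with the bore upright; origin at the centre of its underside, z up
- spindle_stand: green spindle stand, screwed down; origin on the arbor axis, on the work surface; its -x axis points from the arbor to the lock grip: the pull direction. Foot 130 mm wide, 59 mm behind (+x) to 67 mm in front, then a tongue 84 mm wide to 158 mm in front. Bearing head 88x106 mm, to 60 mm high; on it a red cutter block 95 mm across, flat top at 106 mm; the upright arbor stands out of that
- arbor_seat (a point): centre of the cutter block's flat top, on the arbor axis, 106 mm above the work surface: the underside of the seated ring comes to this point. The arbor is 30 mm in diameter for 18 mm above it, then narrows over a 4 mm cone to the 28 mm threaded end
- arbor_top (a point): centre of the top face of the threaded arbor end, on its axis, 52 mm above arbor_seat; the end is chamfered
- lock_grip (a point): point on the axis of the upright round black grip of the spindle lock, at the middle of its gripping length, 68.5 mm above the work surface. Plastic 23 mm in diameter (25 mm near the top), from 42 to 91 mm above the work surface, on a 13 mm steel stem; grip it from above. Fixed on the lock slide, 140 mm from the arbor axis along the stand's -x while home
- lock_slide (a joint): how far the lock slide is pulled out, m: 0 home, 0.050 end of travel; the grip moves along the stand's -x. A spring draws it home with 6 N at 0, rising 1.5 N per 10 mm; it never stays out by itself. 0.028 = pointer on the red line: there the fork's jaws are centred on the arbor's flats; short of it or beyond it they run off the flats
- pointer_tip (a point): end of the thin black pointer on the lock slide, just over the scale strip, 29 mm above the work surface; moves with the slide
- red_line (a point): point on the fixed red line (3 mm wide, 18 mm long) across the aluminium scale strip beside the slide; 28 mm in the stand's -x direction from the pointer while the lock is home
- thin_spacer: bystander: thin grey steel spacer ring, 66 mm across, 10 mm high, solid to touch; origin at the centre of its underside. Not the ring to fit; it may have changed places with the brass one
- spindle_nut: bystander: dark steel hexagon nut of the spindle, 45 mm across the flats, 20 mm high, lying flat; origin at the centre of its underside
- block_plane: bystander: block plane, 48x160x56 mm (x, y, z); origin at the centre of its underside
- bit_block: bystander: wooden block with five router bits, 60x130x68 mm; origin at the centre of its underside
- spanner: bystander: open-end spanner, 40x211x8 mm, long side along its y; origin at the centre of its underside
- sanding_block: bystander: cork sanding block, 64x112x37 mm; origin at the centre of its underside
- pencil_red: bystander: flat red carpenter's pencil, 17x171x8 mm; origin at the centre of its underside
There are look-alikes about, which are no part of the job. There is more than one size of the spacer_ring; the job needs the smallest.

How it is judged:
By the outcome, as a careful person would: the job done as asked, in the order asked, and still so for the second after the job is handed in, while the arm keeps its last pose, push and grip.
It also fails if it takes over 53 s, if anything falls off the work surface, if the arm or the gripper's body presses on something with over 40 N, if the wrist force passes 120 N, or if a joint passes its speed limit or range.

## Working session

There is one attempt and no reset: what is moved stays moved. The work goes in short steps, Python scripts to look and compute and a tool call to move; the robot and the scene stay as the last step left them, time stands still between calls to the robot, and variables do not carry over. Pictures are saved under pics/ and viewed, and the job is handed in when it is done.

Besides the shell and the picture viewer there is one more tool, called after ">>>" as name([rows], argument=value, ...), one row to a line, values as JSON. move_arm: Moves the arm, as the interface text tells. Its arguments: {"type":"object","properties":{"increments":{"type":"array","items":{"type":"array","items":{"type":"array","items":{"type":"number","minimum":-1,"maximum":1}}}}},"required":["increments"]}

```bash
mkdir -p pics; ls
cat > h.py <<'E'
import numpy as np, cv2, json
from bench import robot
def snap(n,tag):
    p=robot.camera_params(n); im,d=robot.snapshot(n)
    cv2.imwrite(f'pics/{tag}.png',im[:,:,::-1]); np.savez(f'pics/{tag}.npz',im=im,d=d,**{k:np.array(p[k]) for k in('mtx','R','t')})
    return im,d,p
def load(tag):
    z=np.load(f'pics/{tag}.npz'); return z['im'],z['d'],z
def ray(p,u,v,z):
    K=np.array(p['mtx']);R=np.array(p['R']);t=np.array(p['t']).ravel()
    c=-R.T@t; r=R.T@np.linalg.inv(K)@np.array([u,v,1.]); s=(z-c[2])/r[2]; return c+s*r
def cloud(p,d):
    K=np.array(p['mtx']);R=np.array(p['R']);t=np.array(p['t']).ravel()
    v,u=np.mgrid[:d.shape[0],:d.shape[1]]
    P=np.stack([(u-K[0,2])/K[0,0]*d,(v-K[1,2])/K[1,1]*d,d],-1)
    return (P-t)@R
def proj(p,X):
    K=np.array(p['mtx']);R=np.array(p['R']);t=np.array(p['t']).ravel()
    q=K@(R@np.array(X)+t); return q[:2]/q[2]
E
python3 - <<'E'
from h import *
np.set_printoptions(precision=4,suppress=True)
for n in('scene','side','wrist'):
    im,d,p=snap(n,n+'0'); print(n,-np.array(p['R']).T@np.array(p['t']).ravel())
print(robot.get_obs())
E
```

```text
pics
scene [-0.0249  1.0232  0.9644]
side [ 0.5107 -0.8228  0.908 ]
wrist [0.1455 0.536  0.384 ]
{'time': 0.15, 'joint_positions': array([ 1.0769,  0.0878,  1.3719, -0.    ,  1.6836, -0.1031]), 'qvel': array([ 0.002 , -0.0027, -0.0052,  0.0021, -0.0006,  0.0009]), 'joint_torque': array([  0.0016, -34.0644, -30.2793,   0.0719,   0.0306,  -0.0001]), 'tool_pos': array([0.2095, 0.5085, 0.4038]), 'ee_rot': array([-3.1399, -0.0002,  2.7508]), 'wrist_force': array([-0.6456,  0.2562, -0.2172]), 'wrist_torque': array([-0.0039,  0.0104, -0.0437]), 'width': 0.09388324619233747}
```

View pics/scene0.png

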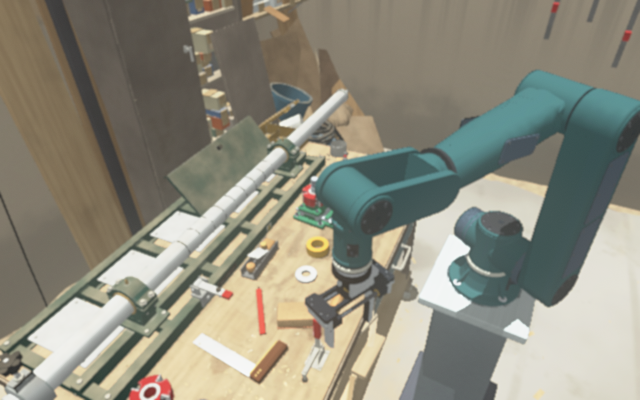

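View pics/side0.png

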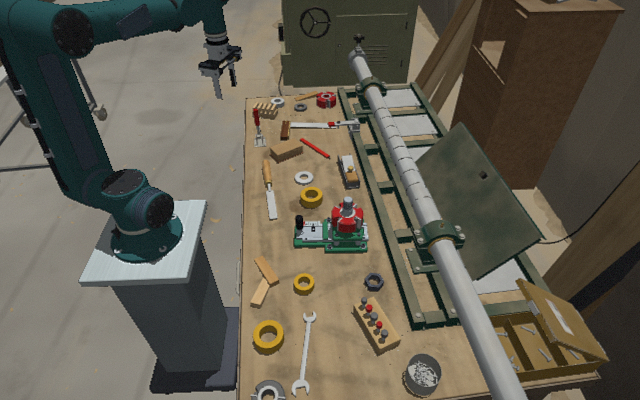

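View pics/wrist0.png

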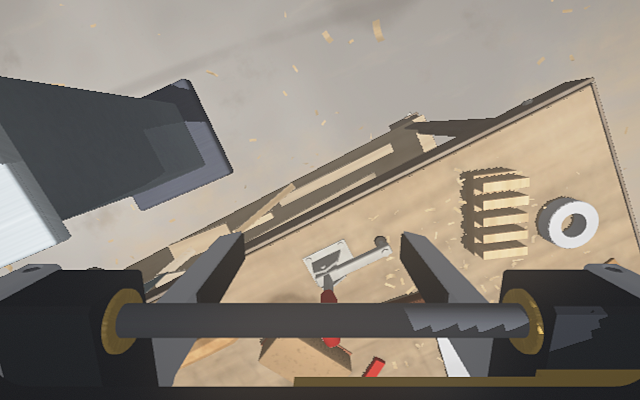

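The side view shows three brass rings, at (312,197), (304,283) and (268,335). I'll measure each one, then the stand.

Run:
```python
from h import *
np.set_printoptions(precision=4,suppress=True)
im,d,p=load('side0')
P=cloud(p,d); hsv=cv2.cvtColor(im,cv2.COLOR_RGB2HSV)
for u,v in[(312,197),(304,283),(268,335)]:
    w=np.zeros(d.shape,bool); w[v-22:v+23,u-22:u+23]=1
    m=w&(hsv[...,1]>150)&(hsv[...,0]>15)&(hsv[...,0]<32)&(P[...,2]>.008)&(P[...,2]<.1)
    Q=P[m]; zt=np.percentile(Q[:,2],90)
    T=Q[Q[:,2]>zt-.004]
    c,r=cv2.minEnclosingCircle((T[:,:2]*1000).astype(np.float32)[:,None])
    print((u,v),len(Q),'ztop',zt,'center',c,'outer dia',2*r)
# stand: red / black / blobs
w=np.zeros(d.shape,bool); w[190:255,285:375]=1
for nm,m in dict(red=(hsv[...,1]>150)&((hsv[...,0]<8)|(hsv[...,0]>172)),black=(hsv[...,2]<60),green=(hsv[...,0]>50)&(hsv[...,0]<95)&(hsv[...,1]>90)).items():
    Q=P[m&w&(P[...,2]>0.004)&(P[...,2]<.2)]; print(nm,len(Q),np.percentile(Q,[2,50,98],axis=0).tolist())
cv2.imwrite('pics/side_stand.png',cv2.resize(im[185:300,270:400,::-1],None,fx=6,fy=6*.85,interpolation=2)[:600])
cv2.imwrite('pics/side_rings.png',cv2.resize(im[175:360,240:390,::-1],None,fx=3.2,fy=3.2,interpolation=2))
```

```text
(312, 197) 321 ztop 0.03215003261904569 center (506.9281921386719, 130.30955505371094) outer dia 74.43489837646484
(304, 283) 268 ztop 0.024481263010483943 center (479.1101989746094, -205.989013671875) outer dia 57.90079116821289
(268, 335) 638 ztop 0.03201784256804289 center (393.26025390625, -355.6361999511719) outer dia 73.21659851074219
red 403 [[0.565120374772565, -0.07887270338806912, 0.06946403504884217], [0.5986631603490994, -0.05249900070784224, 0.10338592152076151], [0.6502271752138614, 0.0018683612093155927, 0.10804754656362338]]
black 600 [[0.46057766095541414, -0.09823101301721453, 0.004761430559937366], [0.5937018067658426, -0.06807886196421437, 0.03914469559323739], [0.7061372149940851, 0.11469460260168905, 0.14310012147389314]]
green 925 [[0.4551396324009088, -0.09742447290210736, 0.006407601270945852], [0.5862438108676231, -0.07139253412115162, 0.016141850149448675], [0.7046571141848733, 0.08120829814623955, 0.055457460162158294]]
```

View pics/side_stand.png

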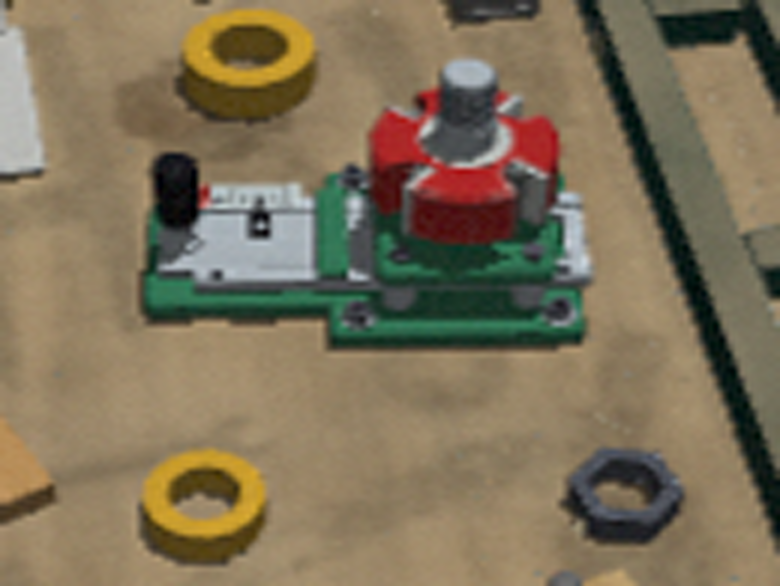

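View pics/side_rings.png

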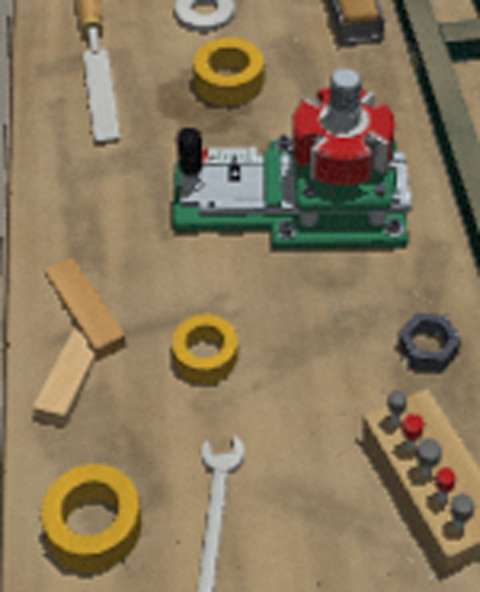

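Only the ring at side pixel (304,283), crop (205,348), fits. It measures about 57 mm across with its top at 24 mm, while the other two are about 74 mm across and 32 mm high. Next I'll locate the stand axis.

Run:
```python
from h import *
np.set_printoptions(precision=4,suppress=True)
print('tips',robot.tcp_to_tips)
im,d,p=load('side0')
P=cloud(p,d); hsv=cv2.cvtColor(im,cv2.COLOR_RGB2HSV)
near=(P[...,0]>.4)&(P[...,0]<.75)&(P[...,1]>-.15)&(P[...,1]<.08)
def circ(m,nm):
    Q=P[m]; T=(Q[:,:2]*1000).astype(np.float32)
    c,r=cv2.minEnclosingCircle(T[:,None]); print(nm,len(Q),'c',c,'dia',2*r,'mean',T.mean(0),'z',np.percentile(Q[:,2],[5,50,95]), 'px',np.argwhere(m).mean(0)[::-1])
m=near&(P[...,2]>.153)&(P[...,2]<.165); circ(m,'arbor top')
m=near&(P[...,2]>.087)&(P[...,2]<.096)&(P[...,0]<.52); circ(m,'grip top')
m=near&(P[...,2]>.103)&(P[...,2]<.110); circ(m,'block top')
# ring
m=(hsv[...,1]>150)&(hsv[...,0]>15)&(hsv[...,0]<32)&(P[...,2]>.021)&(np.abs(P[...,0]-.479)<.045)&(np.abs(P[...,1]+.206)<.045); circ(m,'ring top')
# ray-based ring: hole centroid/outline at z .024
mm=((hsv[...,1]>150)&(hsv[...,0]>15)&(hsv[...,0]<32)).astype(np.uint8); 
# green edges of foot/tongue: tongue side lines
g=near&(hsv[...,0]>50)&(hsv[...,0]<95)&(hsv[...,1]>90)&(P[...,2]>.003)&(P[...,2]<.03)
Q=P[g][:,:2].astype(np.float32)*1000
r=cv2.minAreaRect(Q); print(r)
for f in ['wrist0']: pass
# tool axes
from scipy.spatial.transform import Rotation as Ro
o=robot.get_obs(); print(Ro.from_euler('xyz',o['ee_rot']).as_matrix())
for n in('arbor','x'):pass
sc=load('scene0'); 
for X in([.479,-.206,.02],[.6,-.04,.158],[.465,-.04,.09]): print(proj(sc[2],X),proj(p,X))
```

```text
tips 0.1992
arbor top 51 c (608.8229370117188, -33.72441482543945) dia 26.24410629272461 mean [608.3007 -34.848 ] z [0.1537 0.1566 0.1593] px [347.4902 199.7255]
grip top 32 c (468.3563537597656, -30.569013595581055) dia 22.027475357055664 mean [468.6924 -30.7959] z [0.0873 0.0888 0.0913] px [298.3125 217.3438]
block top 346 c (609.3502807617188, -33.52253723144531) dia 93.74783325195312 mean [607.4998 -41.3458] z [0.1033 0.1052 0.1081] px [346.7543 214.422 ]
ring top 155 c (479.1185302734375, -206.05853271484375) dia 57.773193359375 mean [ 479.5706 -206.9662] z [0.0212 0.0231 0.0253] px [303.4258 281.6903]
((584.1817626953125, -45.8258056640625), (266.84820556640625, 227.99209594726562), 5.092844486236572)
[[-0.9246  0.381  -0.0008]
 [ 0.381   0.9246 -0.0015]
 [ 0.0002 -0.0017 -1.    ]]
[367.946  195.4953] [303.2611 282.023 ]
[317.9474 177.7585] [344.673 200.757]
[352.5701 204.8019] [297.0037 219.5012]
```

>>> move_arm([
  [[1,-0.22,-0.23,0,0,0,-0.062],[1,-0.43,-0.46,0,0,0,-0.125],[1,-0.65,-0.7,0,0,0,-0.187],[1,-0.87,-0.93,0,0,0,-0.249]],
])

```text
time: 0.48
tool_pos: [0.2546, 0.3882, 0.4041]
ee_rot: [-3.141, -0.001, -3.135]
wrist_force: [-0.0, 0.7, 0.6]
width: 0.0941
```

>>> move_arm([
  [[1,-0.12,-0.33,0,0,0,0],[1,-0.25,-0.67,0,0,0,0],[1,-0.37,-1,0,0,0,0]],
])

```text
time: 0.73
tool_pos: [0.2916, 0.2878, 0.4043]
ee_rot: [-3.141, -0.0, -3.141]
wrist_force: [1.8, -0.1, 0.6]
width: 0.0938
```

>>> move_arm([
  [[1,-0.12,-0.33,0,0,0,0],[1,-0.25,-0.67,0,0,0,0],[1,-0.37,-1,0,0,0,0]],
])

```text
time: 0.98
tool_pos: [0.3286, 0.1877, 0.4045]
ee_rot: [-3.142, 0.0, -3.141]
wrist_force: [0.7, 0.2, 0.3]
width: 0.0941
```

>>> move_arm([
  [[1,-0.12,-0.33,0,0,0,0],[1,-0.25,-0.67,0,0,0,0],[1,-0.37,-1,0,0,0,0]],
])

```text
time: 1.23
tool_pos: [0.3656, 0.0877, 0.4046]
ee_rot: [3.142, 0.0, -3.141]
wrist_force: [0.9, 0.0, 0.7]
width: 0.094
```

>>> move_arm([
  [[1,-0.12,-0.33,0,0,0,0],[1,-0.25,-0.67,0,0,0,0],[1,-0.37,-1,0,0,0,0]],
])

```text
time: 1.48
tool_pos: [0.4027, -0.0124, 0.4046]
ee_rot: [3.141, 0.0, 3.141]
wrist_force: [0.4, 1.6, -0.4]
width: 0.094
```

>>> move_arm([
  [[1,-0.12,-0.33,0,0,0,0],[1,-0.25,-0.67,0,0,0,0],[1,-0.37,-1,0,0,0,0]],
])

```text
time: 1.73
tool_pos: [0.4398, -0.1125, 0.4044]
ee_rot: [3.141, -0.0, 3.141]
wrist_force: [1.5, 0.5, -0.6]
width: 0.094
```

>>> move_arm([
  [[1,-0.13,-0.31,0,0,0,0],[1,-0.26,-0.62,0,0,0,0],[1,-0.39,-0.935,0.3,0,0,0],[1,-0.39,-0.935,0.4,0,0,0],[1,-0.39,-0.935,0.4,0,0,0]],
])

```text
time: 2.15
tool_pos: [0.4782, -0.2051, 0.3597]
ee_rot: [3.137, -0.008, 3.139]
wrist_force: [-0.1, 0.6, -0.1]
width: 0.0941
```

Run:
```python
from h import *
im,d,p=snap('wrist','wrist1'); print(robot.get_obs()['tool_pos'],-np.array(p['R']).T@np.array(p['t']).ravel(),np.array(p['R']))
im,d,p=snap('scene','scene1')
```

```text
[ 0.47825472 -0.20405229  0.36189222] [ 0.40880355 -0.20383602  0.34060188] [[ 8.07567062e-04  9.99988541e-01  4.71873087e-03]
 [ 9.72139050e-01 -1.89114689e-03  2.34397292e-01]
 [ 2.34403530e-01  4.39797102e-03 -9.72129437e-01]]
```

View pics/wrist1.png

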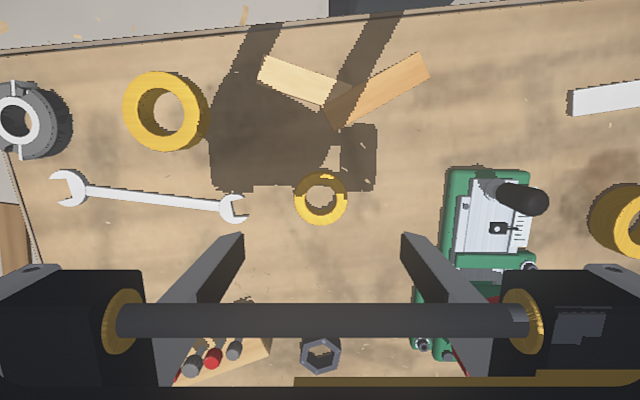

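View pics/scene1.png

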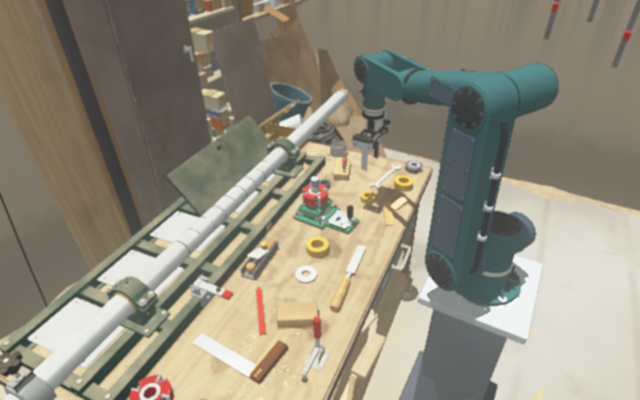

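The wrist view shows the ring at (321,198), with the spanner's end to its left at about (245,208). I'll measure the ring and its clearance to the spanner.

Run:
```python
from h import *
np.set_printoptions(precision=4,suppress=True)
im,d,p=load('wrist1')
P=cloud(p,d); hsv=cv2.cvtColor(im,cv2.COLOR_RGB2HSV)
m=(P[...,2]>.018)&(P[...,2]<.03)&(np.abs(P[...,0]-.479)<.045)&(np.abs(P[...,1]+.206)<.045)
T=(P[m]*1000).astype(np.float32); print('depth',cv2.minEnclosingCircle(T[:,None,:2].copy()),T.mean(0))
# colour outline, bore contour
b=((hsv[...,1]>120)&(hsv[...,0]>14)&(hsv[...,0]<34)&(hsv[...,2]>40)).astype(np.uint8); b[:, :285]=0;b[:,360:]=0;b[:165]=0;b[235:]=0
mm=m.astype(np.uint8)
cs,h=cv2.findContours(mm,cv2.RETR_CCOMP,cv2.CHAIN_APPROX_NONE)
for c in cs:
    if len(c)<25: continue
    W=np.array([ray(p,*q[0],.024)[:2]*1000 for q in c],np.float32)
    A=np.c_[2*W,np.ones(len(W))]; s=np.linalg.lstsq(A,(W**2).sum(1),rcond=None)[0]
    print(len(c),'circle',s[:2],'r',np.sqrt(s[2]+s[0]**2+s[1]**2))
for u,v in[(247,207),(222,222),(345,122)]: print((u,v),ray(p,u,v,.008),P[v,u])
# stand things
m=(P[...,2]>.085)&(P[...,2]<.097)&(P[...,0]<.52)&(P[...,1]>-.1); T=(P[m]*1000).astype(np.float32); print('grip',cv2.minEnclosingCircle(T[:,None,:2].copy()),T.mean(0),len(T))
```

```text
depth ((479.4578857421875, -203.72325134277344), 27.99867057800293) [ 478.5811 -203.7276   24.0672]
151 circle [ 478.9093 -203.6827] r 27.266244504313214
88 circle [ 478.4973 -203.5817] r 16.104532448610527
(247, 207) [ 0.4908 -0.2835  0.008 ] [ 0.4927 -0.2853  0.0004]
(222, 222) [ 0.5076 -0.3118  0.008 ] [ 0.5096 -0.314   0.0014]
(345, 122) [ 0.4019 -0.1789  0.008 ] [ 0.402  -0.1795  0.0163]
grip ((468.3001708984375, -27.051115036010742), 12.176566123962402) [467.4281 -29.2807  89.7905] 660
```

>>> move_arm([
  [[1,0,0.02,0.3,0,0,0],[1,0,0.02,0.65,0,0,0],[1,0,0.02,0.9,0,0,0],[1,0,0.02,1,0,0,0],[1,0,0.02,1,0,0,0],[1,0,0.02,1,0,0,0]],
])

```text
time: 2.75
tool_pos: [0.4791, -0.2014, 0.2663]
ee_rot: [-3.141, 0.002, -3.14]
wrist_force: [-0.1, -0.3, 1.6]
width: 0.094
```

```bash
python3 -c "
from h import *
print(robot.get_obs())"
```

```text
{'time': 2.75, 'joint_positions': array([-5.07129828e-01,  8.93043800e-02,  1.64775355e+00,  1.92466206e-04,
        1.40242215e+00, -2.07949280e+00]), 'qvel': array([-0.00830542, -0.01453824, -0.03820235, -0.00361687, -0.00280354,
       -0.00073047]), 'joint_torque': array([ 4.87744762e-02, -3.09216249e+01, -2.69721311e+01, -4.36367083e-02,
        9.81592806e-02,  2.23397474e-03]), 'tool_pos': array([ 0.47909056, -0.20139899,  0.26634947]), 'ee_rot': array([-3.14072952e+00,  1.93752622e-03, -3.14005722e+00]), 'wrist_force': array([-0.0722577 , -0.32458121,  1.55552347]), 'wrist_torque': array([ 0.00273078,  0.01133017, -0.09138712]), 'width': 0.09400579217273297}
```

>>> move_arm([
  [[1,0,-0.02,0.25,0,0,0],[1,0,-0.02,0.45,0,0,0],[1,0,-0.02,0.57,0,0,0],[1,0,-0.02,0.63,0,0,0],[1,0,-0.02,0.63,0,0,0],[1,0,-0.02,0.63,0,0,0]],
])

```text
time: 3.25
tool_pos: [0.4793, -0.2042, 0.203]
ee_rot: [-3.141, 0.002, -3.141]
wrist_force: [0.2, -0.3, -0.4]
width: 0.0944
```

```bash
python3 -c "
from h import *
im,d,p=snap('wrist','wrist2');print(robot.get_obs())"
```

```text
{'time': 3.3, 'joint_positions': array([-5.11696167e-01,  1.53463820e-01,  1.71214825e+00,  1.07982555e-04,
        1.27316226e+00, -2.08301132e+00]), 'qvel': array([ 0.00011826, -0.00557999, -0.00376728, -0.00103248, -0.00191776,
       -0.00082209]), 'joint_torque': array([ 1.61879853e-02, -3.28045607e+01, -2.62620682e+01, -4.63293947e-02,
        7.44011463e-02,  5.28419514e-04]), 'tool_pos': array([ 0.479408  , -0.20429714,  0.20330971]), 'ee_rot': array([-3.14030143e+00,  2.50726700e-03, -3.14110373e+00]), 'wrist_force': array([ 0.55124606,  0.62199741, -0.4527816 ]), 'wrist_torque': array([ 0.01273657,  0.00652834, -0.03472287]), 'width': 0.09394298978636079}
```

View pics/wrist2.png

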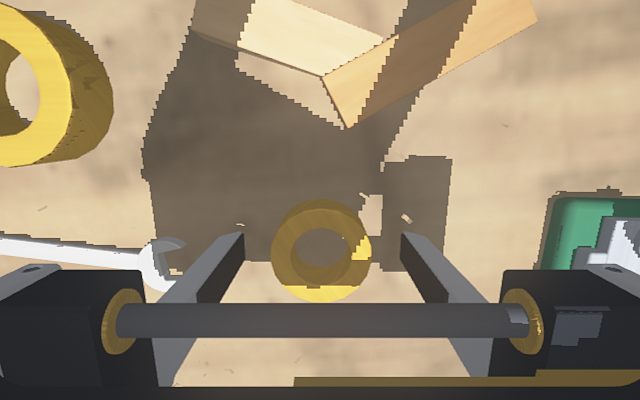

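The ring at (321,250) sits centred between the fingers, and the spanner end is clear of the left one. Closing the gripper.

>>> move_arm([
  [[0.5,0,0,0,0,0,0],[0.5,0,0,0,0,0,0],[0.5,0,0,0,0,0,0],[0.5,0,0,0,0,0,0],[0.5,0,0,0,0,0,0],[0.5,0,0,0,0,0,0],[0.5,0,0,0,0,0,0],[0.5,0,0,0,0,0,0]],
])

```text
time: 3.97
tool_pos: [0.4788, -0.2041, 0.2017]
ee_rot: [-3.141, 0.0, -3.141]
wrist_force: [-0.8, -0.6, -0.0]
width: 0.0545
```

>>> move_arm([
  [[0.3,0,0,0,0,0,0],[0.3,0,0,0,0,0,0],[0.3,0,0,-0.1,0,0,0],[0.3,0,0,-0.3,0,0,0],[0.3,0,0,-0.6,0,0,0],[0.3,0,0,-0.9,0,0,0],[0.3,0,0,-1,0,0,0],[0.3,0,0,-1,0,0,0]],
])

```text
time: 4.63
tool_pos: [0.4795, -0.2043, 0.3053]
ee_rot: [-3.138, 0.006, -3.141]
wrist_force: [1.0, -0.5, -2.7]
width: 0.0548
```

>>> move_arm([
  [[0.3,-0.2,0,-0.3,0,0,0],[0.3,-0.5,0,-0.6,0,0,0],[0.3,-0.8,0,-0.9,0,0,0],[0.3,-1,0.2,-1,0,0,0],[0.3,-1,0.5,-1,0,0,0],[0.3,-1,0.5,-1,0,0,0]],
])

```text
time: 5.13
tool_pos: [0.5799, -0.15, 0.3998]
ee_rot: [3.136, -0.002, -3.136]
wrist_force: [-0.5, 0.4, -2.9]
width: 0.0548
```

>>> move_arm([
  [[0.3,-0.2,0,0,0,0,0],[0.3,-0.4,0,0,0,0,0],[0.3,-0.4,0,0,0,0,0],[0.3,-0.4,0,0,0,0,0],[0.3,-0.4,0,0,0,0,0]],
])

```text
time: 5.55
tool_pos: [0.6183, -0.1541, 0.3993]
ee_rot: [3.14, -0.004, -3.141]
wrist_force: [-0.6, -0.5, -4.2]
width: 0.055
```

```bash
python3 -c "
from h import *
im,d,p=snap('wrist','wrist3');print(robot.get_obs()['tool_pos'])
im,d,p=snap('side','side3')"
```

```text
[ 0.61815269 -0.15412888  0.40014461]
```

View pics/wrist3.png

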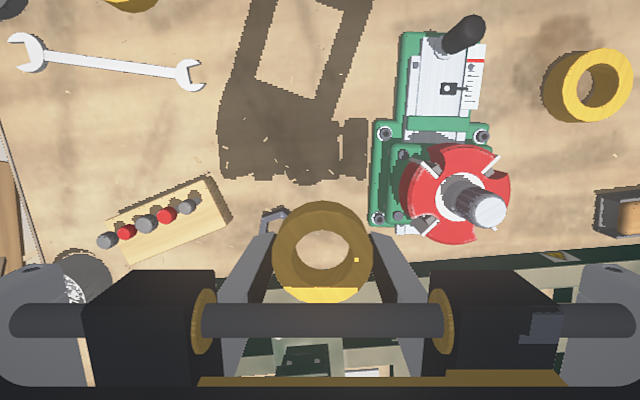

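View pics/side3.png

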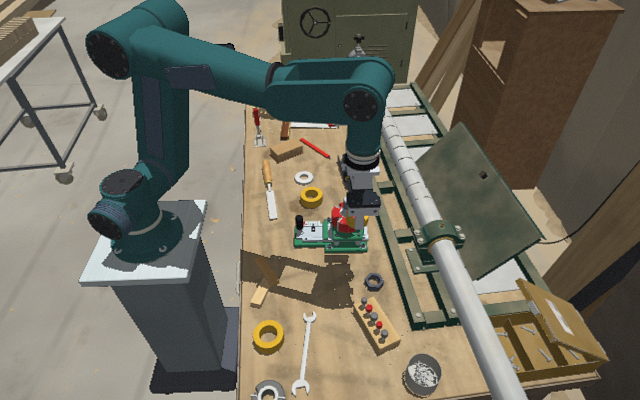

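In wrist3 the held ring's bore is at (322,248), the arbor top at (489,210), the grip at (462,33), the pointer at about (467,88) and the red line at (478,61). I'll measure the arbor and ring in this frame.

```bash
cat >> h.py <<'E'
def cfit(W):
    A=np.c_[2*W,np.ones(len(W))]; s=np.linalg.lstsq(A,(W**2).sum(1),rcond=None)[0]
    return s[:2],np.sqrt(s[2]+s[0]**2+s[1]**2)
def contfit(p,m,z,minl=25):
    cs,h=cv2.findContours(m.astype(np.uint8),cv2.RETR_CCOMP,cv2.CHAIN_APPROX_NONE)
    for c in cs:
        if len(c)<minl: continue
        W=np.array([ray(p,*q[0],z)[:2]*1000 for q in c]); print(len(c),*cfit(W),'px',c[:,0].mean(0))
E
python3 - <<'E'
from h import *
np.set_printoptions(precision=2,suppress=True)
im,d,p=load('wrist3'); P=cloud(p,d); hsv=cv2.cvtColor(im,cv2.COLOR_RGB2HSV)
o=[618.15,-154.13,400.1]
near=(P[...,0]>.55)&(P[...,0]<.66)&(P[...,1]>-.09)&(P[...,1]<.02)
m=near&(P[...,2]>.154)&(P[...,2]<.163); print('arbor z',np.median(P[m][:,2])); contfit(p,m,.158)
m=near&(P[...,2]>.101)&(P[...,2]<.111);  print('block z',np.median(P[m][:,2]),cv2.minEnclosingCircle((P[m][:,:2]*1000).astype(np.float32)[:,None]))
# arbor cylinder slices
for lo in (.126,.134,.142,.150):
    m=near&(P[...,2]>lo)&(P[...,2]<lo+.008); Q=P[m][:,:2]*1000; Q=Q[np.hypot(Q[:,0]-609,Q[:,1]+33)<22]; print('slice',lo,len(Q),*cfit(Q))
m=(P[...,2]>.215)&(P[...,2]<.235)&(np.abs(P[...,0]-.618)<.04)&(np.abs(P[...,1]+.154)<.026)&(hsv[...,1]>120)
zt=np.median(P[m][:,2]); print('ring top z',zt,m.sum()); contfit(p,m,zt)
print('grip');m=(P[...,2]>.083)&(P[...,2]<.097)&(P[...,0]<.52)&(P[...,1]>-.1)&(P[...,1]<.05); Q=P[m]; print(np.percentile(Q[:,2],[50,98]),cv2.minEnclosingCircle((Q[:,:2]*1000).astype(np.float32)[:,None]))
cv2.imwrite('pics/w3c.png',cv2.resize(im[0:130,380:520,::-1],None,fx=4.5,fy=4.5,interpolation=2))
cv2.imwrite('pics/w3r.png',cv2.resize(im[180:320,250:400,::-1],None,fx=4.2,fy=4.2,interpolation=2))
E
```

```text
arbor z 0.15801653524170137
109 [607.44 -32.21] 12.931558252677062 px [487.01 210.13]
block z 0.10623412079884183 ((608.7352905273438, -30.475570678710938), 47.8936767578125)
slice 0.126 188 [608.36 -30.22] 13.579865043361332
slice 0.134 171 [608.45 -30.21] 13.422382533779382
slice 0.142 191 [608.42 -30.25] 13.40258494209332
slice 0.15 596 [607.5  -32.04] 10.509205365091667
ring top z 0.22175892454758583 5226
285 [ 616.47 -153.21] 27.097589098725862 px [321.44 255.09]
162 [ 615.59 -152.69] 15.475559319848909 px [322.3 255.8]
grip
[0.09 0.09] ((468.8274230957031, -27.363462448120117), 12.127842903137207)
```

View pics/w3c.png

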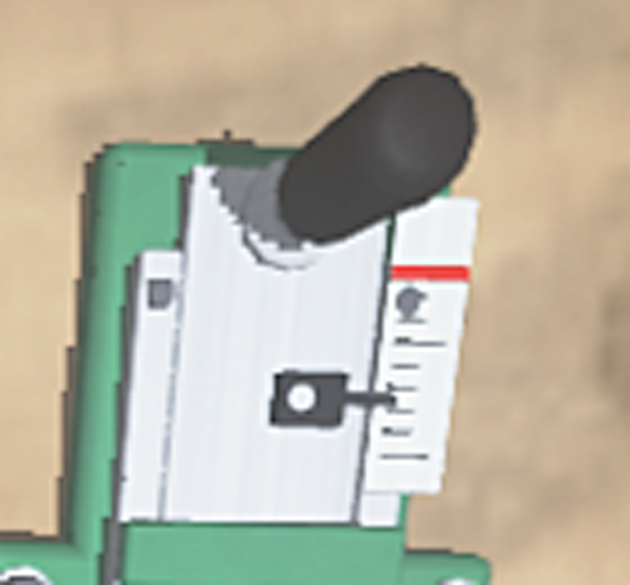

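View pics/w3r.png

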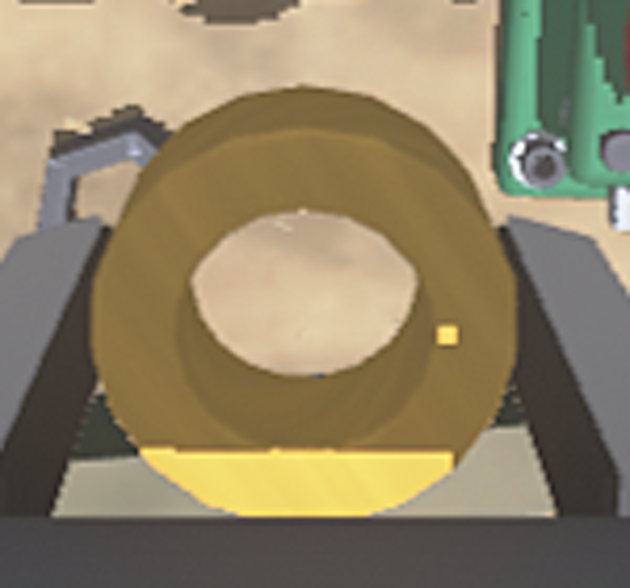

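>>> move_arm([
  [[0.3,0.02,0.25,0,0,0,0],[0.3,0.05,0.5,0,0,0,0],[0.3,0.09,0.8,0,0,0,0],[0.3,0.09,1,0,0,0,0]],
])

```text
time: 5.98
tool_pos: [0.6084, -0.0523, 0.4021]
ee_rot: [3.14, -0.0, -3.141]
wrist_force: [-0.1, -0.5, -2.8]
width: 0.0546
```

>>> move_arm([
  [[0.3,0,0.15,0.05,0,0,0],[0.3,0,0.216,0.12,0,0,0],[0.3,0,0.216,0.2,0,0,0],[0.3,0,0.216,0.27,0,0,0],[0.3,0,0.216,0.27,0,0,0],[0.3,0,0.216,0.27,0,0,0]],
])

```text
time: 6.48
tool_pos: [0.6096, -0.0336, 0.3731]
ee_rot: [-3.142, -0.003, 3.14]
wrist_force: [0.5, 0.2, -2.7]
width: 0.0548
```

```bash
python3 -c "
from h import *
im,d,p=snap('wrist','wrist4');print(robot.get_obs()['tool_pos'],robot.get_obs()['ee_rot'])
cv2.imwrite('pics/w4r.png',cv2.resize(im[180:320,250:400,::-1],None,fx=4.2,fy=4.2,interpolation=2))
im,d,p=snap('side','side4')
cv2.imwrite('pics/s4r.png',cv2.resize(im[150:290,270:420,::-1],None,fx=4.2,fy=4.2,interpolation=2))
"
```

```text
[ 0.60973372 -0.03351423  0.37398188] [-3.14149217e+00 -1.14343224e-03  3.14037532e+00]
```

View pics/w4r.png

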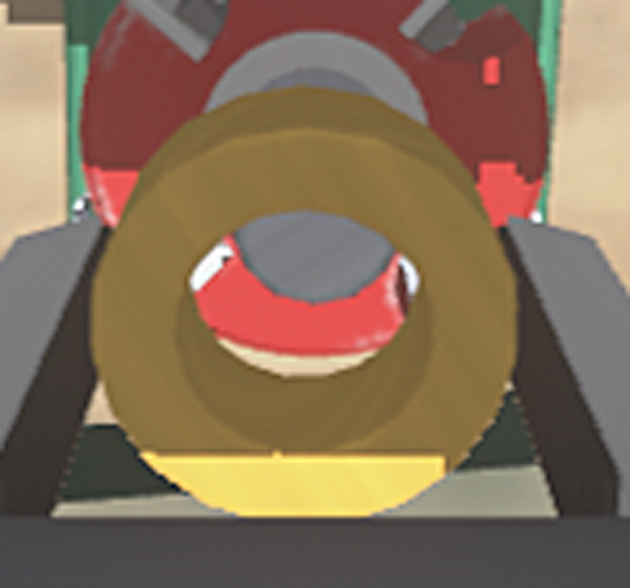

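View pics/s4r.png

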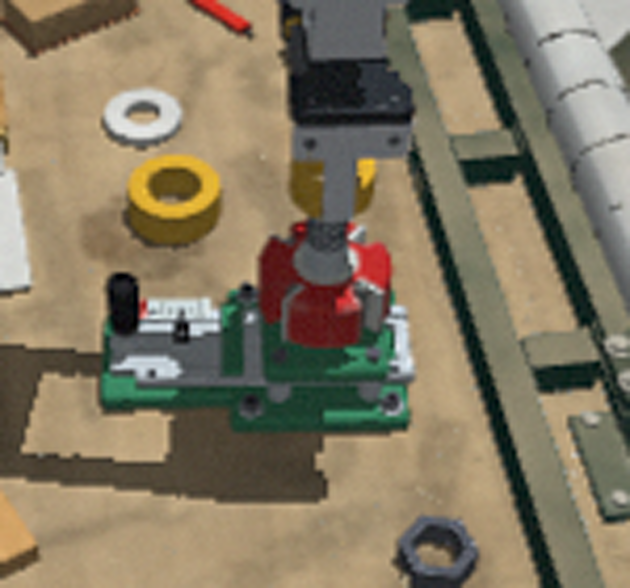

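```bash
cat > m4.py <<'E'
from h import *
import sys
from scipy.optimize import least_squares
np.set_printoptions(precision=2,suppress=True)
def fixfit(W,r):
    f=lambda c:np.hypot(W[:,0]-c[0],W[:,1]-c[1])-r
    s=least_squares(f,W.mean(0),loss='soft_l1',f_scale=.5); return s.x,np.abs(s.fun).mean()
def freefit(W):
    s=least_squares(lambda c:np.hypot(W[:,0]-c[0],W[:,1]-c[1])-c[2],[*W.mean(0),14],loss='soft_l1',f_scale=.3); return s.x
def run(tag,zoff=None):
    im,d,p=load(tag); P=cloud(p,d); hsv=cv2.cvtColor(im,cv2.COLOR_RGB2HSV).astype(int)
    win=np.zeros(d.shape,bool); win[215:290,285:360]=1
    brass=win&(hsv[...,1]>110)&(hsv[...,0]>15)&(hsv[...,0]<33)
    # opening = connected non-brass at bore centre by depth: farther than ring
    zr=np.median(P[brass][:,2]); print('ring z pct',np.percentile(P[brass][:,2]*1000,[3,50,97]))
    n,l=cv2.connectedComponents((win&~brass).astype(np.uint8),connectivity=4)
    lab=np.bincount(l[230:262,305:340].ravel(),minlength=n); lab[0]=0; op=l==lab.argmax()
    c=max(cv2.findContours(op.astype(np.uint8),0,1)[0],key=cv2.contourArea)[:,0]
    print('opening bbox',c.min(0),c.max(0))
    zt=np.percentile(P[brass][:,2],90); zb=zt-.024; mid=(c[:,1].min()+c[:,1].max())/2
    lo=c[c[:,1]>mid+6]; up=c[c[:,1]<mid-6]
    fl=np.array([ray(p,*q,zb)[:2]*1000 for q in lo+np.array([0,.5])]); fu=np.array([ray(p,*q,zt)[:2]*1000 for q in up-np.array([0,.5])])
    print('zt',zt,'bore low edge',fixfit(fl,16.3),'bore top edge',fixfit(fu,16.3))
    A=op&(P[...,2]>.150)&(P[...,2]<.166)
    A=op&(hsv[...,1]<60)&(P[...,2]>.14)
    ca=max(cv2.findContours(A.astype(np.uint8),0,1)[0],key=cv2.contourArea)[:,0]
    er=cv2.erode(op.astype(np.uint8),np.ones((3,3)))
    ca=np.array([q for q in ca if er[q[1],q[0]]])
    fa=np.array([ray(p,*q,.158)[:2]*1000 for q in ca+np.array([0,.3])])
    print('arbor arc n',len(fa),'free',freefit(fa),'r13',fixfit(fa,13),'r14',fixfit(fa,14))
run(sys.argv[1])
E
python3 m4.py wrist4
```

```text
ring z pct [176.67 195.29 196.77]
opening bbox [295 230] [349 269]
zt 0.19635764832774424 bore low edge (array([609.98, -32.63]), np.float64(0.1790847443724471)) bore top edge (array([608.46, -32.56]), np.float64(0.1076675144126003))
arbor arc n 49 free [609.53 -30.87  10.77] r13 (array([606.84, -30.46]), np.float64(1.3638136600697306)) r14 (array([605.54, -30.27]), np.float64(1.6062209093039932))
```

Run:
```python
from h import *
from m4 import fixfit,freefit
import sys
np.set_printoptions(precision=2,suppress=True)
im,d,p=load('wrist4');P=cloud(p,d); hsv=cv2.cvtColor(im,cv2.COLOR_RGB2HSV)
cv2.imwrite('pics/w4z.png',cv2.resize(im[225:275,285:360,::-1],None,fx=10,fy=10,interpolation=0))
for v in range(230,256,3): print(v,[int(x) for x in P[v,300:348:3,2]*1000])
```

```text
Traceback (most recent call last):
  File "m4.py", line 31, in <module>
    run(sys.argv[1])
        ~~~~~~~~^^^
IndexError: list index out of range
```

```bash
ls pics/w4z.png
```

```text
ls: cannot access 'pics/w4z.png': No such file or directory
```

```bash
sed -i 's/^run(sys.argv\[1\])/if __name__=="__main__": run(sys.argv[1])/' m4.py
python3 - <<'E'
from h import *
from m4 import fixfit,freefit
np.set_printoptions(precision=2,suppress=True)
im,d,p=load('wrist4');P=cloud(p,d); hsv=cv2.cvtColor(im,cv2.COLOR_RGB2HSV)
cv2.imwrite('pics/w4z.png',cv2.resize(im[225:275,285:360,::-1],None,fx=10,fy=10,interpolation=0))
for v in range(230,256,3): print(v,[int(x) for x in P[v,300:348:3,2]*1000])
# lower edge per column: last row with z>.152 & <.165 
pts=[]
for u in range(303,350):
    z=P[225:270,u,2]; k=np.where((z>.150)&(z<.166)&(hsv[225:270,u,1]<90))[0]
    if len(k): pts.append((u,225+k.max()+.5))
print(pts)
W=np.array([ray(p,*q,.158)[:2]*1000 for q in pts]); print(freefit(W),fixfit(W,12.5),fixfit(W,13),fixfit(W,14))
E
```

```text
230 [195, 194, 194, 196, 196, 195, 195, 193, 193, 194, 194, 196, 195, 194, 195, 194]
233 [195, 353, 195, 195, 157, 158, 158, 158, 159, 157, 158, 158, 195, 195, 194, 196]
236 [195, 194, 156, 158, 158, 158, 158, 158, 158, 158, 157, 158, 158, 158, 195, 196]
239 [195, 105, 105, 158, 158, 159, 157, 159, 157, 158, 156, 157, 158, 157, 157, 195]
242 [106, 105, 106, 157, 158, 157, 159, 157, 158, 157, 158, 157, 158, 158, 156, 67]
245 [106, 106, 106, 105, 157, 158, 158, 158, 159, 157, 158, 158, 158, 158, 353, 79]
248 [106, 106, 106, 105, 107, 157, 158, 159, 158, 159, 157, 158, 157, 106, 107, 87]
251 [107, 106, 105, 106, 105, 107, 106, 156, 157, 157, 156, 106, 105, 106, 106, 96]
254 [105, 105, 106, 106, 106, 106, 106, 106, 107, 106, 105, 106, 107, 106, 105, 106]
[(306, np.float64(237.5)), (307, np.float64(240.5)), (308, np.float64(242.5)), (309, np.float64(244.5)), (310, np.float64(244.5)), (311, np.float64(245.5)), (312, np.float64(246.5)), (313, np.float64(247.5)), (314, np.float64(248.5)), (315, np.float64(249.5)), (316, np.float64(249.5)), (317, np.float64(249.5)), (318, np.float64(250.5)), (319, np.float64(250.5)), (320, np.float64(250.5)), (321, np.float64(250.5)), (322, np.float64(251.5)), (323, np.float64(251.5)), (324, np.float64(251.5)), (325, np.float64(251.5)), (326, np.float64(251.5)), (327, np.float64(251.5)), (328, np.float64(251.5)), (329, np.float64(250.5)), (330, np.float64(250.5)), (331, np.float64(250.5)), (332, np.float64(250.5)), (333, np.float64(250.5)), (334, np.float64(249.5)), (335, np.float64(248.5)), (336, np.float64(248.5)), (337, np.float64(247.5)), (338, np.float64(246.5)), (339, np.float64(245.5)), (340, np.float64(244.5)), (341, np.float64(244.5)), (342, np.float64(242.5)), (343, np.float64(240.5))]
[607.25 -30.59  12.86] (array([607.67, -30.62]), np.float64(0.17542312131530896)) (array([607.09, -30.59]), np.float64(0.16863224994920378)) (array([605.93, -30.54]), np.float64(0.2662597700844167))
```

View pics/w4z.png

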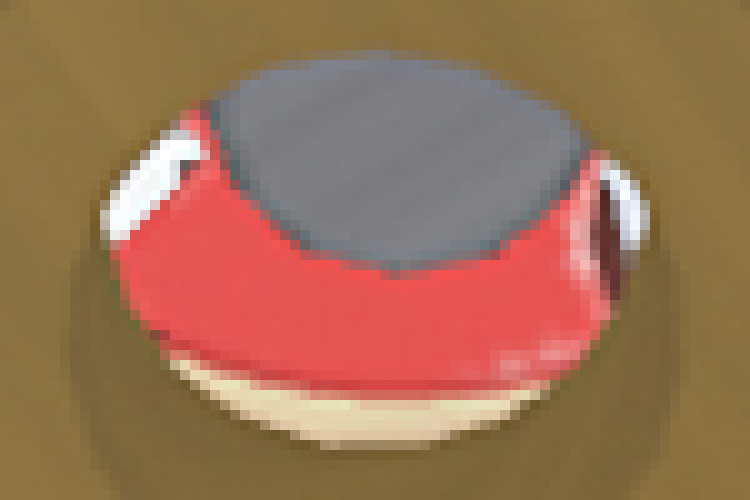

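Run:
```python
from h import *
np.set_printoptions(precision=4,suppress=True)
for t in('wrist3','wrist4'):
    im,d,p=load(t);P=cloud(p,d); hsv=cv2.cvtColor(im,cv2.COLOR_RGB2HSV)
    m=np.zeros(d.shape,bool); m[212:302,275:372]=1
    zt=.2218 if t=='wrist3' else .1955
    m&=(np.abs(P[...,2]-zt)<.004)&(hsv[...,1]>110)
    Q=P[m]; 
    for i in range(3):
        A=np.c_[Q[:,:2]-Q[:,:2].mean(0),np.ones(len(Q))]; s=np.linalg.lstsq(A,Q[:,2],rcond=None)[0]; r=Q[:,2]-A@s; Q=Q[np.abs(r)<.002]
    print(t,len(Q),'slope x,y deg',np.degrees(s[:2]),'z',s[2])
    c=cv2.findContours(m.astype(np.uint8),0,1)[0]; c=max(c,key=cv2.contourArea)[:,0]
    up=c[c[:,1]<285]
    W=np.array([ray(p,*q,s[2])[:2]*1000 for q in up])
    from m4 import fixfit,freefit
    print('outer top',freefit(W),fixfit(W,28))
```

```text
wrist3 4737 slope x,y deg [-0.2497  0.0531] z 0.22182767890849045
outer top [ 616.76 -152.57   26.75] (array([ 618.19, -152.61]), np.float64(1.0060101571609346))
wrist4 4741 slope x,y deg [-0.18 -0.03] z 0.19561789058258625
outer top [608.26 -32.24  26.75] (array([609.7 , -32.26]), np.float64(0.9933079446156988))
```

>>> move_arm([
  [[0.3,0.019,0.019,0.03,0,0,0],[0.3,0.019,0.019,0.07,0,0,0],[0.3,0.019,0.019,0.08,0,0,0],[0.3,0.019,0.019,0.08,0,0,0],[0.3,0.019,0.019,0.08,0,0,0]],
])

```text
time: 7.0
tool_pos: [0.6077, -0.0305, 0.3665]
ee_rot: [3.142, -0.0, -3.141]
wrist_force: [0.1, 0.1, -2.5]
width: 0.0547
```

```bash
python3 - <<'E'
from h import *
from m4 import fixfit,freefit
np.set_printoptions(precision=2,suppress=True)
im,d,p=snap('wrist','wrist5');print(robot.get_obs()['tool_pos']*1000)
P=cloud(p,d); hsv=cv2.cvtColor(im,cv2.COLOR_RGB2HSV)
cv2.imwrite('pics/w5z.png',cv2.resize(im[205:305,265:375,::-1],None,fx=6,fy=6,interpolation=0))
zt=robot.get_obs()['tool_pos'][2]-.1784
m=np.zeros(d.shape,bool); m[212:302,275:372]=1
m&=(hsv[...,1]>110)&(np.abs(P[...,2]-zt)<.006); zt=np.median(P[m][:,2]); print('zt',zt)
pts=[]
for u in range(298,350):
    z=P[225:270,u,2]; k=np.where((z>.150)&(z<.164)&(hsv[225:270,u,1]<90))[0]
    if len(k): pts.append((u,225+k.max()+.5))
W=np.array([ray(p,*q,.158)[:2]*1000 for q in pts]); print('arbor',freefit(W),fixfit(W,12.9))
E
python3 m4.py wrist5
```

```text
[607.79 -30.46 366.72]
zt 0.18898218031630312
arbor [607.13 -30.53  12.95] (array([607.19, -30.54]), np.float64(0.16195485616253097))
ring z pct [170.27 188.73 190.16]
opening bbox [295 230] [349 269]
zt 0.18973917619483344 bore low edge (array([608.69, -29.57]), np.float64(0.17322844988973798)) bore top edge (array([607.04, -29.45]), np.float64(0.10782630041786817))
arbor arc n 60 free [607.92 -30.54  12.12] r13 (array([606.83, -30.69]), np.float64(0.9493984057126496)) r14 (array([605.61, -30.89]), np.float64(1.3308704990310678))
```

View pics/w5z.png

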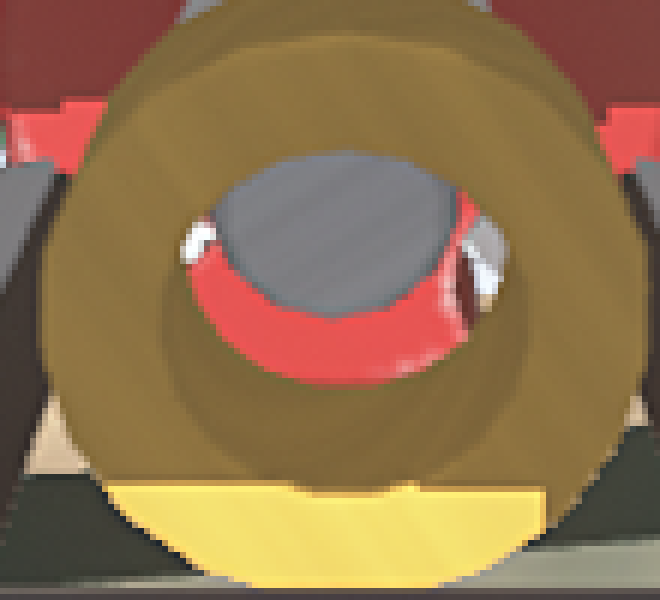

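>>> move_arm([
  [[0.3,0.007,-0.01,0,0,0,0],[0.3,0.007,-0.01,0,0,0,0],[0.3,0.007,-0.01,0.04,0,0,0],[0.3,0.007,-0.01,0.08,0,0,0],[0.3,0.007,-0.01,0.12,0,0,0],[0.3,0.007,-0.01,0.15,0,0,0],[0.3,0.007,-0.01,0.15,0,0,0]],
])

```text
time: 7.63
tool_pos: [0.6069, -0.0314, 0.3502]
ee_rot: [3.141, -0.002, -3.141]
wrist_force: [-0.4, 0.0, -2.7]
width: 0.0548
```

Run:
```python
from h import *
np.set_printoptions(precision=2,suppress=True)
im,d,p=snap('wrist','wrist6');o=robot.get_obs();print(o['tool_pos']*1000,o['wrist_force'],o['wrist_torque'])
cv2.imwrite('pics/w6z.png',cv2.resize(im[205:305,265:375,::-1],None,fx=6,fy=6,interpolation=0))
```

```text
[606.94 -31.44 350.75] [-0.17 -0.38 -3.32] [-0.03  0.    0.05]
```

View pics/w6z.png

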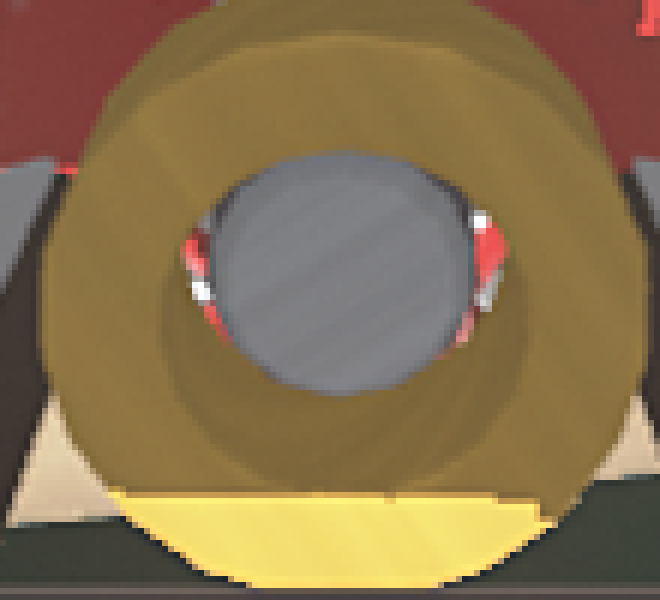

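The arbor end is inside the bore and centred, with no contact force. Lowering on.

>>> move_arm([
  [[0.3,0,0,0.05,0,0,0],[0.3,0,0,0.1,0,0,0],[0.3,0,0,0.15,0,0,0],[0.3,0,0,0.18,0,0,0],[0.3,0,0,0.18,0,0,0],[0.3,0,0,0.18,0,0,0]],
])

```text
time: 8.18
tool_pos: [0.607, -0.0315, 0.3332]
ee_rot: [3.141, -0.001, -3.141]
wrist_force: [-0.0, 1.1, -1.8]
width: 0.0547
```

Run:
```python
from h import *
from m4 import fixfit,freefit
np.set_printoptions(precision=2,suppress=True)
im,d,p=snap('wrist','wrist7');o=robot.get_obs();print(o['tool_pos']*1000,o['wrist_force'],o['wrist_torque'])
P=cloud(p,d)
m=np.zeros(d.shape,bool); m[200:275,290:352]=1
m&=(P[...,2]>.1565)&(P[...,2]<.1605)
c=max(cv2.findContours(m.astype(np.uint8),0,1)[0],key=cv2.contourArea)[:,0]
W=np.array([ray(p,*q,.158)[:2]*1000 for q in c]); print(freefit(W),'px',c.min(0),c.max(0))
cv2.imwrite('pics/w7z.png',cv2.resize(im[205:305,265:375,::-1],None,fx=6,fy=6,interpolation=0))
```

```text
[607.1  -31.49 333.65] [-0.3  -0.26 -2.57] [ 0.05  0.01 -0.03]
[606.77 -30.39  11.3 ] px [299 240] [345 274]
```

View pics/w7z.png

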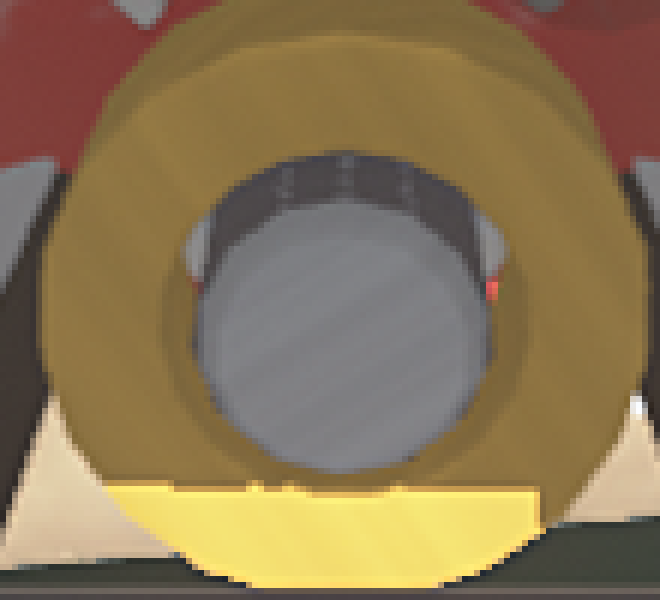

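>>> move_arm([
  [[0.3,0,0,0.04,0,0,0],[0.3,0,0,0.08,0,0,0],[0.3,0,0,0.12,0,0,0],[0.3,0,0,0.16,0,0,0],[0.3,0,0,0.16,0,0,0]],
])

```text
time: 8.65
tool_pos: [0.607, -0.0315, 0.3163]
ee_rot: [3.141, -0.001, -3.141]
wrist_force: [0.2, -0.0, -1.9]
width: 0.0545
```

>>> move_arm([
  [[0.3,0,0,0.03,0,0,0],[0.3,0,0,0.05,0,0,0],[0.3,0,0,0.07,0,0,0],[0.3,0,0,0.07,0,0,0]],
])

```text
time: 8.98
tool_pos: [0.607, -0.0315, 0.3101]
ee_rot: [3.141, -0.001, -3.141]
wrist_force: [-0.1, 0.4, -2.7]
width: 0.0545
```

Past the cone with no contact, so now small steps down to the seat.

>>> move_arm([
  [[0.3,0,0,0.01,0,0,0],[0.3,0,0,0.02,0,0,0],[0.3,0,0,0.02,0,0,0]],
])

```text
time: 9.23
tool_pos: [0.607, -0.0315, 0.3085]
ee_rot: [3.141, -0.0, -3.141]
wrist_force: [-1.1, 0.5, -2.5]
width: 0.0546
```

>>> move_arm([
  [[0.3,0,0,0.01,0,0,0],[0.3,0,0,0.01,0,0,0]],
])

```text
time: 9.4
tool_pos: [0.6071, -0.0315, 0.3078]
ee_rot: [3.142, 0.0, -3.141]
wrist_force: [0.2, 0.8, -2.0]
width: 0.0551
```

>>> move_arm([
  [[0.3,0,0,0.01,0,0,0],[0.3,0,0,0.01,0,0,0]],
])

```text
time: 9.57
tool_pos: [0.607, -0.0315, 0.3077]
ee_rot: [-3.142, 0.001, -3.141]
wrist_force: [-1.9, 0.4, 3.2]
width: 0.0549
```

Run:
```python
from h import *
np.set_printoptions(precision=2,suppress=True)
im,d,p=snap('wrist','wrist8');o=robot.get_obs();print(o['tool_pos']*1000,o['wrist_force'],o['wrist_torque'])
P=cloud(p,d);hsv=cv2.cvtColor(im,cv2.COLOR_RGB2HSV)
m=np.zeros(d.shape,bool); m[205:305,265:375]=1
b=m&(hsv[...,1]>110)&(hsv[...,0]>15)&(hsv[...,0]<33)
print('ring top',np.percentile(P[b][:,2]*1000,[10,50,90]))
r=(hsv[...,1]>120)&((hsv[...,0]<8)|(hsv[...,0]>172))&(P[...,2]>.09)&(P[...,2]<.12); print('block',np.median(P[r][:,2]))
```

```text
[607.03 -31.45 307.77] [-1.45  0.61  2.6 ] [0.11 0.42 0.03]
ring top [124.59 130.13 131.04]
block 0.10613380820273878
```

Contact shows in the force (−2.6 to +3 N) and the ring top is at 130 mm, which is 106 + 24. Releasing the ring, then lifting clear.

>>> move_arm([
  [[1,0,0,0,0,0,0],[1,0,0,0,0,0,0],[1,0,0,0,0,0,0],[1,0,0,0,0,0,0],[1,0,0,0,0,0,0],[1,0,0,0,0,0,0],[1,0,0,0,0,0,0],[1,0,0,0,0,0,0]],
])

```text
time: 10.28
tool_pos: [0.6071, -0.0315, 0.3066]
ee_rot: [3.141, -0.0, -3.141]
wrist_force: [0.2, 0.0, 0.1]
width: 0.0938
```

>>> move_arm([
  [[1,0,0,-0.2,0,0,0],[1,0,0,-0.4,0,0,0],[1,0,0,-0.7,0,0,0],[1,0,0,-0.9,0,0,0],[1,0,0,-0.9,0,0,0],[1,0,0,-0.9,0,0,0]],
])

```text
time: 10.78
tool_pos: [0.6072, -0.0315, 0.3982]
ee_rot: [-3.141, 0.004, -3.141]
wrist_force: [-0.6, 0.1, -0.3]
width: 0.0939
```

Run:
```python
from h import *
im,d,p=snap('wrist','wrist9');print(robot.get_obs()['tool_pos'])
P=cloud(p,d);hsv=cv2.cvtColor(im,cv2.COLOR_RGB2HSV)
m=np.zeros(d.shape,bool); m[100:300,250:380]=1
b=m&(hsv[...,1]>110)&(hsv[...,0]>15)&(hsv[...,0]<33)&(P[...,2]>.08)
print('ring top',np.percentile(P[b][:,2]*1000,[10,50,90]))
```

```text
[ 0.60699238 -0.03145003  0.3961496 ]
ring top [127.83829334 130.19834208 131.14236914]
```

View pics/wrist9.png

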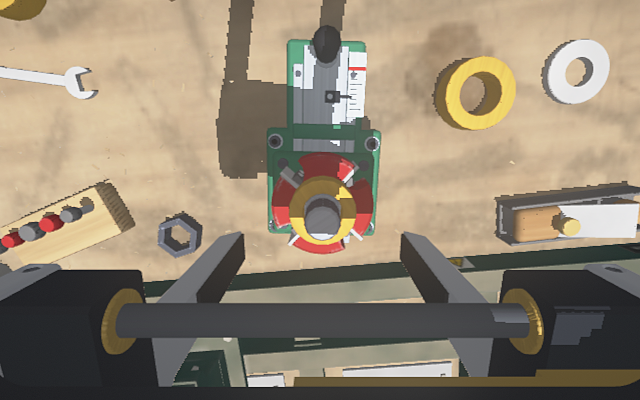

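The ring sits flat round the arbor at (322,212), released. Next I'll measure the grip (326,44), the pointer (337,97) and the red line (357,70).

Run:
```python
from h import *
from m4 import freefit,fixfit
np.set_printoptions(precision=2,suppress=True)
im,d,p=load('wrist9');P=cloud(p,d);hsv=cv2.cvtColor(im,cv2.COLOR_RGB2HSV)
m=(P[...,2]>.087)&(P[...,2]<.096)&(P[...,0]<.52)&(P[...,1]>-.08)&(P[...,1]<.02)
Q=P[m]*1000; print('grip',np.median(Q[:,2]),cv2.minEnclosingCircle(Q[:,:2].astype(np.float32)[:,None]),Q.mean(0)); contfit(p,m,.091)
m=(P[...,2]>.154)&(P[...,2]<.163)&(np.abs(P[...,0]-.607)<.03)&(np.abs(P[...,1]+.03)<.03); contfit(p,m,.158)
w=np.zeros(d.shape,bool); w[55:85,340:375]=1
r=w&(hsv[...,1]>120)&((hsv[...,0]<8)|(hsv[...,0]>172)); c=np.argwhere(r)[:,::-1]
print('red line px',c.mean(0),len(c)); W=np.array([ray(p,*q,.028)*1000 for q in c]);print(W.mean(0),W.min(0),W.max(0))
cv2.imwrite('pics/w9z.png',cv2.resize(im[20:135,270:390,::-1],None,fx=5,fy=5,interpolation=0))
rect=cv2.minAreaRect(c.astype(np.float32)); print(rect)
```

```text
grip 90.57133315969901 ((468.94549560546875, -26.591886520385742), 11.496442794799805) [469.46 -26.69  90.36]
83 [469.69 -26.71] 10.84404895613171 px [326.93  40.22]
106 [607.41 -30.25] 12.81264855781998 px [322.52 222.26]
red line px [356.84  68.02] 50
[480.99   4.98  28.  ] [480.    -3.12  28.  ] [481.94  13.42  28.  ]
((357.0, 68.0), (2.0, 16.0), 90.0)
```

View pics/w9z.png

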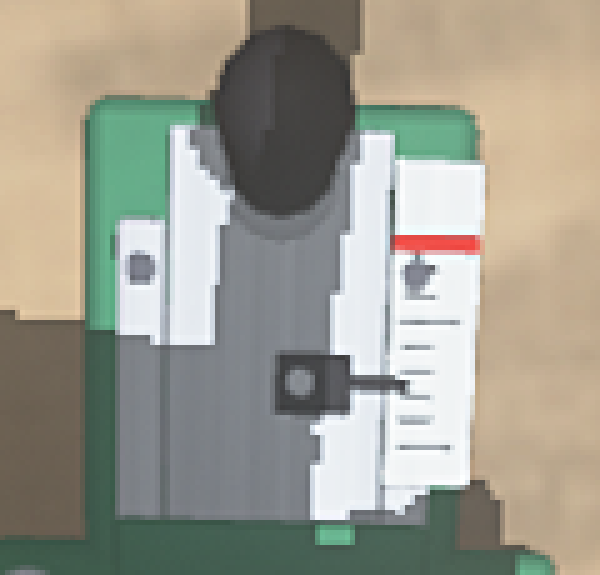

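>>> move_arm([
  [[1,0.3,0,0,0,0,0],[1,0.65,0,0,0,0,0],[1,1,0,0,0,0,0]],
])

```text
time: 11.08
tool_pos: [0.506, -0.0315, 0.393]
ee_rot: [3.14, -0.006, -3.141]
wrist_force: [-0.3, -1.0, -0.0]
width: 0.0939
```

>>> move_arm([
  [[1,0.2,0.037,0,0,0,0.07],[1,0.39,0.037,0,0,0,0.14],[1,0.39,0.037,0,0,0,0.21],[1,0.39,0.037,0,0,0,0.28],[1,0.39,0.037,0,0,0,0.35],[1,0.39,0.037,0,0,0,0.42],[1,0.39,0.037,0,0,0,0.5],[1,0.39,0.037,0,0,0,0.5]],
])

```text
time: 11.75
tool_pos: [0.4677, -0.0278, 0.3942]
ee_rot: [-3.139, -0.004, 2.354]
wrist_force: [0.8, 0.6, 0.2]
width: 0.094
```

>>> move_arm([
  [[1,0,0,0,0,0,0.07],[1,0,0,0,0,0,0.14],[1,0,0,0,0,0,0.21],[1,0,0,0,0,0,0.28],[1,0,0,0,0,0,0.35],[1,0,0,0,0,0,0.42],[1,0,0,0,0,0,0.516],[1,0,0,0,0,0,0.516]],
])

```text
time: 12.42
tool_pos: [0.4679, -0.0278, 0.3948]
ee_rot: [-3.138, -0.001, 1.545]
wrist_force: [-0.2, 0.2, 0.5]
width: 0.0936
```

Run:
```python
from h import *
im,d,p=snap('wrist','wrist10');o=robot.get_obs();print(o['tool_pos'],o['ee_rot'])
P=cloud(p,d)
m=(P[...,2]>.083)&(P[...,2]<.096)&(P[...,0]<.50)&(P[...,0]>.43)&(P[...,1]>-.06)&(P[...,1]<.01)
Q=P[m]*1000; print('grip',len(Q),cv2.minEnclosingCircle(Q[:,:2].astype(np.float32)[:,None]))
contfit(p,m,.090)
```

```text
[ 0.46788782 -0.02780756  0.39486237] [-3.13844533e+00 -5.40829032e-04  1.54676454e+00]
grip 497 ((469.1187744140625, -26.918487548828125), 11.994036674499512)
70 [469.01850237 -25.76219236] 11.426915193446083 px [323.38571429 202.71428571]
```

View pics/wrist10.png

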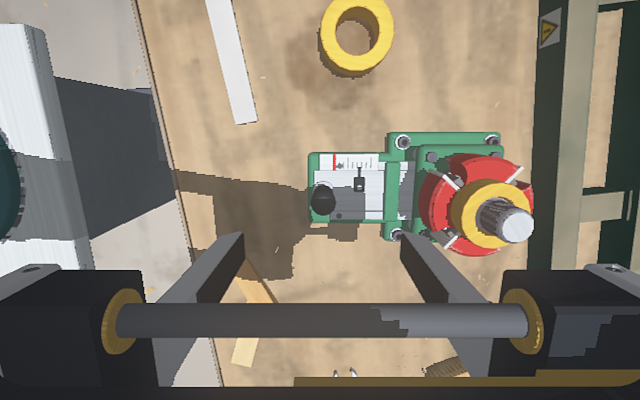

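>>> move_arm([
  [[1,0,0.01,0.3,0,0,0],[1,0,0.01,0.6,0,0,0],[1,0,0.01,0.9,0,0,0],[1,0,0.01,1,0,0,0],[1,0,0.01,1,0,0,0]],
])

```text
time: 12.88
tool_pos: [0.4677, -0.0276, 0.2924]
ee_rot: [-3.133, -0.001, 1.548]
wrist_force: [-0.4, 1.7, -0.3]
width: 0.094
```

>>> move_arm([
  [[1,0,0,0.1,0,0,0],[1,0,0,0.2,0,0,0],[1,0,0,0.3,0,0,0],[1,0,0,0.4,0,0,0],[1,0,0,0.45,0,0,0],[1,0,0,0.45,0,0,0]],
])

```text
time: 13.38
tool_pos: [0.4686, -0.0278, 0.2502]
ee_rot: [-3.139, -0.0, 1.546]
wrist_force: [-0.1, -0.3, 0.4]
width: 0.0942
```

Run:
```python
from h import *
im,d,p=snap('wrist','wrist11');o=robot.get_obs();print(o['tool_pos'],o['ee_rot'],o['wrist_force'])
```

```text
[ 0.46887705 -0.02781902  0.25099674] [-3.14024632e+00 -3.20071503e-04  1.54610043e+00] [ 0.79335159 -0.32324227  0.34545856]
```

View pics/wrist11.png

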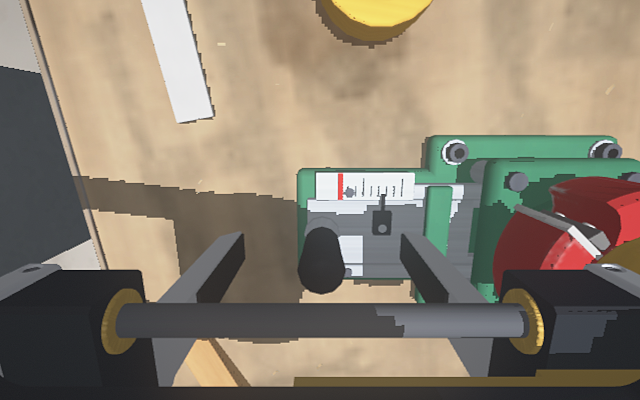

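The grip at (321,260) stands between the fingers, and the pointer (382,196) and red line (340,186) are both in clear view. Closing.

>>> move_arm([
  [[0,0,0,0,0,0,0],[0,0,0,0,0,0,0],[0,0,0,0,0,0,0],[0,0,0,0,0,0,0],[0,0,0,0,0,0,0],[0,0,0,0,0,0,0],[0,0,0,0,0,0,0],[0,0,0,0,0,0,0]],
])

```text
time: 14.1
tool_pos: [0.4691, -0.0278, 0.2517]
ee_rot: [3.141, -0.0, 1.546]
wrist_force: [-0.4, 0.3, 0.1]
width: 0.0444
```

>>> move_arm([
  [[0,0,0,0,0,0,0],[0,0,0,0,0,0,0],[0,0,0,0,0,0,0],[0,0,0,0,0,0,0],[0,0,0,0,0,0,0],[0,0,0,0,0,0,0]],
])

```text
time: 14.6
tool_pos: [0.4683, -0.0278, 0.2515]
ee_rot: [-3.138, -0.0, 1.546]
wrist_force: [-5.4, 0.4, 4.3]
width: 0.0232
```

```bash
cat > ptr.py <<'E'
from h import *
import sys
np.set_printoptions(precision=2,suppress=True)
im,d,p=snap('wrist',sys.argv[1]);o=robot.get_obs();print(o['tool_pos']*1000,o['ee_rot'],o['wrist_force'],o['width'])
hsv=cv2.cvtColor(im,cv2.COLOR_RGB2HSV)
w=np.zeros(d.shape,bool); w[160:215,255:420]=1
r=w&(hsv[...,1]>120)&((hsv[...,0]<8)|(hsv[...,0]>172)); c=np.argwhere(r)[:,::-1]
W=np.array([ray(p,*q,.028)*1000 for q in c]); print('red px',c.min(0),c.max(0),c.mean(0),'world',W.mean(0))
cv2.imwrite('pics/%sz.png'%sys.argv[1],cv2.resize(im[160:250,255:405,::-1],None,fx=5,fy=5,interpolation=0))
E
python3 ptr.py wrist12
```

```text
[468.32 -27.81 251.54] [-3.14 -0.    1.55] [-5.57  0.74  4.04] 0.023079031867634815
red px [339 173] [343 198] [340.59 185.28] world [481.37   5.4   28.  ]
```

View pics/wrist12z.png

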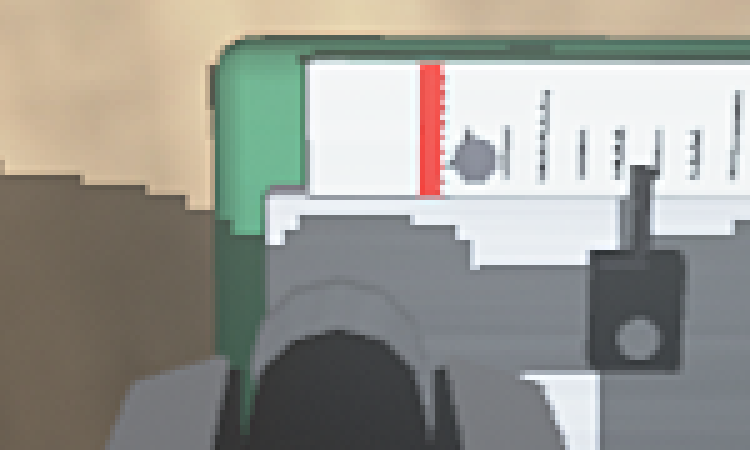

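>>> move_arm([
  [[0,0,-0.03,0,0,0,0],[0,0,-0.07,0,0,0,0],[0,0,-0.12,0,0,0,0],[0,0,-0.17,0,0,0,0],[0,0,-0.22,0,0,0,0],[0,0,-0.26,0,0,0,0],[0,0,-0.26,0,0,0,0],[0,0,-0.26,0,0,0,0]],
])

```text
time: 15.32
tool_pos: [0.4446, -0.0272, 0.2516]
ee_rot: [3.134, -0.0, 1.546]
wrist_force: [8.9, 0.0, -6.7]
width: 0.0233
```

```bash
python3 ptr.py wrist13
```

```text
[444.64 -27.24 251.59] [ 3.13 -0.    1.55] [ 8.51 -0.96 -6.31] 0.02320537510832934
red px [371 173] [376 198] [372.92 185.19] world [481.33   5.45  28.  ]
```

View pics/wrist13.png

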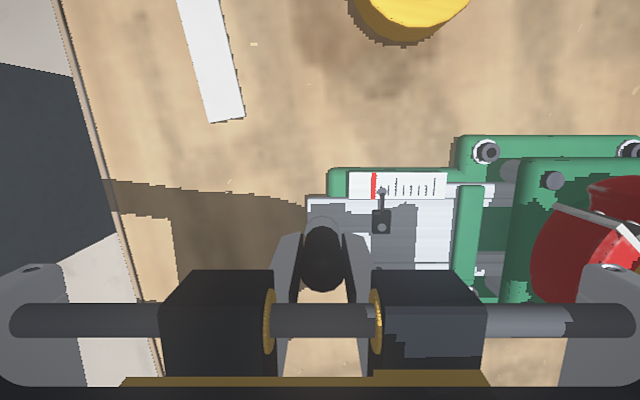

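```bash
cat > gap.py <<'E'
from h import *
import sys
np.set_printoptions(precision=2,suppress=True)
im,d,p=load(sys.argv[1]);hsv=cv2.cvtColor(im,cv2.COLOR_RGB2HSV)
w=np.zeros(d.shape,bool); w[165:206,300:420]=1
r=w&(hsv[...,1]>120)&((hsv[...,0]<8)|(hsv[...,0]>172)); c=np.argwhere(r)[:,::-1]
sx=np.array([1,-.025,0])
R=np.array([ray(p,*q,.028)*1000 for q in c])@sx
for v in range(193,208,2):
    row=im[v,372:394].astype(int).sum(1)/3; dk=np.clip(110-row,0,None)
    if dk.sum()>0:
        u=372+(dk*np.arange(22)).sum()/dk.sum(); X=ray(p,u,v,.029)*1000; print(v,u,X,'gap to red',X@sx-R.mean())
cv2.imwrite('pics/%sp.png'%sys.argv[1],cv2.resize(im[165:245,340:430,::-1],None,fx=7,fy=7,interpolation=0))
E
python3 gap.py wrist12; python3 gap.py wrist13
```

```text
193 382.0892018779343 [508.43  -0.14  29.  ] gap to red 27.19781024839932
195 383.5088495575221 [509.39  -1.5   29.  ] gap to red 28.192422596588358
197 383.04329004329 [509.12  -2.84  29.  ] gap to red 27.952299362464487
199 383.13963963963965 [509.21  -4.19  29.  ] gap to red 28.080956572846787
201 383.2850241545894 [509.34  -5.54  29.  ] gap to red 28.242316324315993
203 382.7910447761194 [509.05  -6.89  29.  ] gap to red 27.982387430251038
205 382.80882352941177 [509.09  -8.25  29.  ] gap to red 28.059785239250857
207 382.7248062015504 [509.07  -9.62  29.  ] gap to red 28.07005890298143
193 382.3534482758621 [487.45   0.31  29.  ] gap to red 6.240448533053723
195 381.3957703927492 [486.85  -1.02  29.  ] gap to red 5.673712624767461
197 382.1919642857143 [487.4   -2.38  29.  ] gap to red 6.262332653448425
199 381.9230769230769 [487.25  -3.73  29.  ] gap to red 6.1489982642315795
201 382.27477477477476 [487.52  -5.09  29.  ] gap to red 6.446042134030108
203 382.31779661016947 [487.58  -6.45  29.  ] gap to red 6.539403565905047
205 381.8768656716418 [487.31  -7.81  29.  ] gap to red 6.311740061599892
207 381.7897196261682 [487.29  -9.18  29.  ] gap to red 6.318622626912656
```

View pics/wrist13p.png

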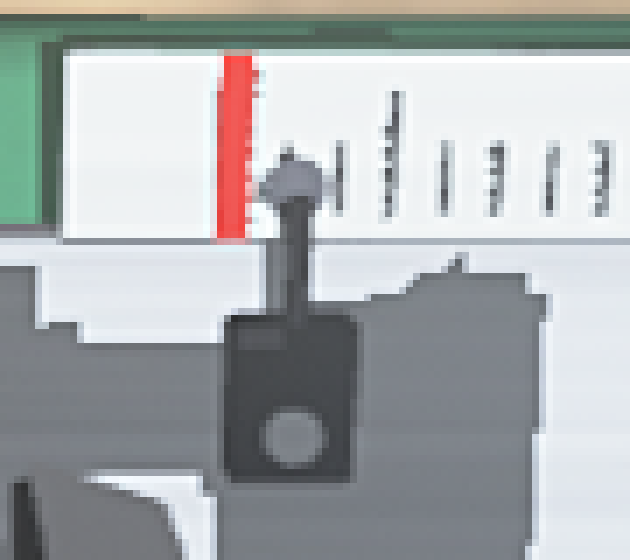

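Home gap read 28.05 mm, matching the 28 mm given. The gap is now about 6.3 mm, so I'll pull a little further.

>>> move_arm([
  [[0,0,-0.02,0,0,0,0],[0,0,-0.04,0,0,0,0],[0,0,-0.06,0,0,0,0],[0,0,-0.065,0,0,0,0],[0,0,-0.065,0,0,0,0],[0,0,-0.065,0,0,0,0],[0,0,-0.065,0,0,0,0]],
])

```text
time: 15.95
tool_pos: [0.4385, -0.0271, 0.2516]
ee_rot: [3.133, -0.0, 1.546]
wrist_force: [9.0, -0.1, -8.6]
width: 0.0233
```

```bash
python3 ptr.py wrist14; python3 gap.py wrist14
```

```text
[438.44 -27.09 251.59] [ 3.13 -0.    1.55] [10.2  -0.5  -7.57] 0.02294629823948626
red px [380 173] [385 197] [382.02 183.33] world [481.35   6.7   28.  ]
193 382.351598173516 [481.52   0.46  29.  ] gap to red 0.32156085242684185
195 381.3451086956522 [480.89  -0.87  29.  ] gap to red -0.27752432234990465
197 381.3994565217391 [480.95  -2.22  29.  ] gap to red -0.17834577629520254
199 381.76949152542375 [481.23  -3.57  29.  ] gap to red 0.1298229409102305
201 382.2857142857143 [481.6   -4.94  29.  ] gap to red 0.535759158305666
203 382.23790322580646 [481.6  -6.3  29. ] gap to red 0.5689480276985819
205 381.7773109243698 [481.32  -7.66  29.  ] gap to red 0.32808018294753083
207 381.81140350877195 [481.38  -9.03  29.  ] gap to red 0.4155296507810249
```

View pics/wrist14p.png

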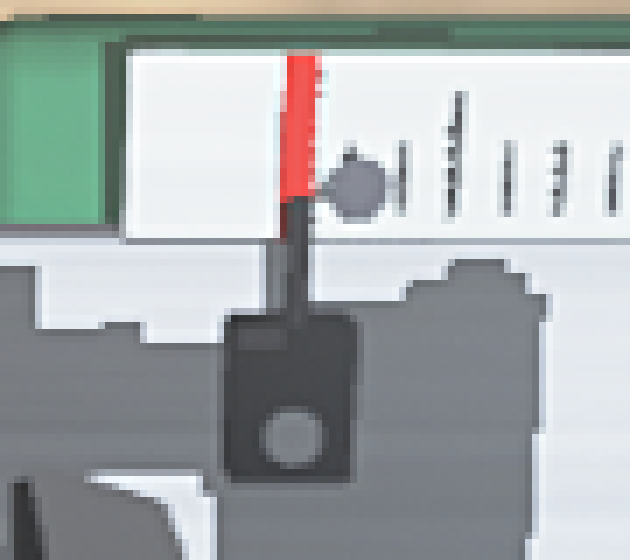

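The pointer stands on the red line, about 0.3 mm short of centre. A small trim, then a hold to check for creep.

>>> move_arm([
  [[0,0,-0.003,0,0,0,0],[0,0,-0.003,0,0,0,0],[0,0,-0.003,0,0,0,0],[0,0,-0.003,0,0,0,0],[0,0,-0.003,0,0,0,0],[0,0,-0.003,0,0,0,0],[0,0,-0.003,0,0,0,0],[0,0,-0.003,0,0,0,0]],
])

```text
time: 16.67
tool_pos: [0.4383, -0.0271, 0.2516]
ee_rot: [3.132, -0.0, 1.546]
wrist_force: [11.0, 1.0, -6.9]
width: 0.0231
```

>>> move_arm([
  [[0,0,0,0,0,0,0],[0,0,0,0,0,0,0],[0,0,0,0,0,0,0],[0,0,0,0,0,0,0],[0,0,0,0,0,0,0],[0,0,0,0,0,0,0],[0,0,0,0,0,0,0],[0,0,0,0,0,0,0]],
])

```text
time: 17.33
tool_pos: [0.4382, -0.0271, 0.2516]
ee_rot: [3.133, -0.0, 1.546]
wrist_force: [9.7, -0.1, -7.7]
width: 0.023
```

```bash
python3 ptr.py wrist15; python3 gap.py wrist15
python3 - <<'E'
from h import *
im,d,p=snap('side','side15')
im,d,p=snap('scene','scene15')
E
```

```text
[438.25 -27.08 251.6 ] [ 3.13 -0.    1.55] [ 9.63  0.11 -8.2 ] 0.02315819066681832
red px [380 173] [385 193] [382.22 183.03] world [481.39   6.89  28.  ]
193 382.2447257383966 [481.35   0.46  29.  ] gap to red 0.12636643530044012
195 381.43390804597703 [480.85  -0.87  29.  ] gap to red -0.34397279293818883
197 381.4032697547684 [480.86  -2.22  29.  ] gap to red -0.3007873136020862
199 381.73400673400675 [481.11  -3.58  29.  ] gap to red -0.018547018469803334
201 382.3146551724138 [481.52  -4.94  29.  ] gap to red 0.4300813979598388
203 381.8795620437956 [481.27  -6.3   29.  ] gap to red 0.20643813325011706
205 381.8117154811716 [481.25  -7.66  29.  ] gap to red 0.2260491870400756
207 381.7573221757322 [481.25  -9.03  29.  ] gap to red 0.25467320894307477
```

View pics/wrist15.png

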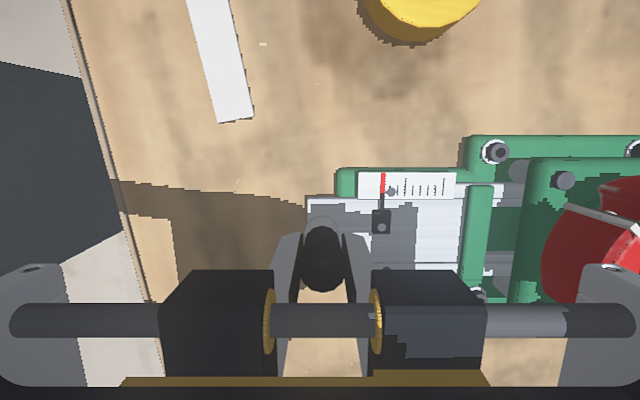

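View pics/side15.png

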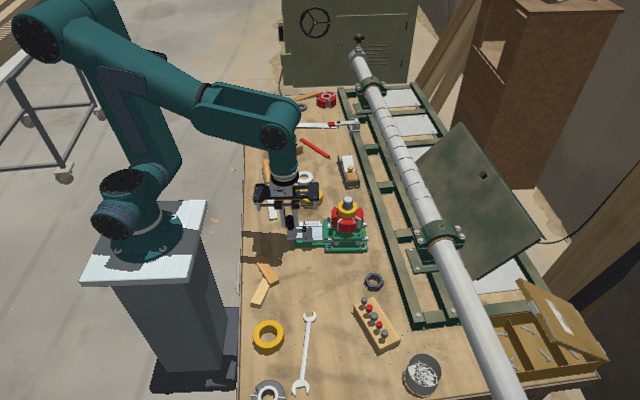

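The pointer at (382,195) is on the red line to within about 0.3 mm and did not creep over the hold. The ring sits on the red block in the side view at (347,209), and the other things lie where they were. Handing in.

```bash
python3 -c "
from bench import robot
print(robot.close_job())
o=robot.get_obs();print(o['time'],o['tool_pos'],o['wrist_force'],o['width'])"
```

```text
the job is handed in; nothing more can be done
None
the job is handed in; nothing more can be done
```

I fitted the smallest brass ring over the arbor, seated it on the red cutter block and let it go. I then pulled the spindle lock out to the red line and handed the job in still holding it, at about 17.5 s.

- **Ring:** it measured about 57 mm across and 24 mm high; the other two brass rings are about 74 mm across and 32 mm high. After release its top reads 130 mm, which matches a flat seat (106 + 24 mm). It went down without snagging, and contact with the block was about 6 N.
- **Lock:** the pointer's gap to the line read 28.05 mm at home and 0.2–0.3 mm at the end, on a 3 mm line. It stayed there through a 0.7 s hold. The last pull read about 9.6–9.7 N, against the 10.2 N expected from the spring there.
- **Disagreements:** the side and wrist cameras differed by about 2 mm in y. I set the ring over the arbor from the wrist view through the bore instead. The single-row gap readings at the pointer tip ranged from −0.3 to +0.4 mm.
- **Other things:** the last side view shows the bystanders in view unmoved. The arm partly hid the white spacer and one large brass ring, but I never went near them.

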